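Unlock the extended tool tray and slide it home

TASK

A wooden batten has been left across the tool tray, which is locked fully out of its green cabinet. First pick up the batten and lay it down flat on the middle of the black rubber mat, without dropping it. Then press down the red release lever on the tray's front and, holding it down, push the tray until it is free of its catch, and push it gently all the way home until its front panel is shut against the cabinet, leaving the canister, the red tin and the jar undisturbed.

Things in the scene. Friction and masses are not known exactly. Their poses are not given: they have to be found in the camera images.
- mouth (a point): Middle of the top front edge of the fixed low green steel cabinet (280 deep, 270 wide, 98 mm high, top plate 10 mm) that the tray slides into. Frame: x to the cabinet's rear (the way the tray closes; within 0.28 rad of straight away from the robot), y to the left seen from the robot, z up. The cabinet stands left or right of the robot's midline, its open front towards the robot.
- front (a point): Midpoint of the top edge of the tray's pale green front panel, on its front face, 78 mm above the bench; frame parallel to the cabinet's; moves with the tray. The panel is 266 wide (y), 12 thick, from 12 to 78 mm height; when shut this point lies 12 mm in front of the mouth. A steel pull handle stands 26 mm proud of it, 10 to 90 mm right (-y) of the middle, at height 50 mm.
- rim (a point): Middle of the tray's open top, between its two side walls, level with their upper edges (70 mm above the bench). The tray is 170 wide (y), 250 mm long, walls 5 mm; tools fixed on its floor reach 40 mm above the bench. Moves with the tray; the rear part is hidden in the cabinet.
- tray (a joint): How far the tray is out (m): 0 fully home, 0.160 to 0.165 at the start (locked). About 3 N of friction, more when moved fast; it stays where it is left. At 0.158 the lever's tooth meets a fixed catch and the tray goes no further unless the lever is down; below 0.13 the tooth is past the catch and the lever may be let go.
- lever (a joint): Angle of the release lever (rad): 0 up (locking), 0.16 pressed fully down. The catch is cleared above about 0.09. Springs back up when let go.
- paddle (a point): Top of the lever's red paddle, 32 wide (y) by 42 mm deep (x), in front of the panel: this point is 21 mm ahead of the panel's face, 104 mm left (+y) of its middle, 55 mm above the bench. Pressed here it clears the catch 8 mm down and stops at 14 mm (2 N at first, 6 N at the stop). Paddle spans 2 to 44 mm ahead of the panel, which stands 23 mm higher, so a fingertip can press the one and push the other
- batten: Loose pine batten 40 x 200 x 30 mm high, 0.1 to 0.2 kg; origin at the centre of its underside, length along its own y, z up. At the start it lies across the tray's side walls, underside 70 mm above the bench, 80 to 100 mm in front of the cabinet's mouth; it would jam on the cabinet's top if the tray were pushed in. It may lie on the mat in any direction.
- mat_mid (a point): Centre of the top of the black rubber mat, 240 (x) by 180 mm (y), 6 mm thick, fixed on the bench on the other side of the robot's midline from the cabinet; x along its length.
- canister: Loose pale plastic canister 90 x 110 mm, 155 mm high with handle and green cap, standing behind the mat; origin at the centre of its underside. A bystander.
- tin: Loose dark red tin 45 x 50 mm, 120 mm high with its cap, standing behind the mat; origin at the centre of its underside. A bystander.
- jar: Loose amber jar, 60 mm across and high, standing on the cabinet's top right of its middle; origin at the centre of its underside. A bystander.
Things that resemble listed ones, but are neither listed nor needed, are in the scene too. Of the things like the batten, leave any that is pink or turquoise; of the rest the larger one is meant.

How it is judged:
By the outcome, as a careful person would: the job done as asked, in the order asked, and still so for the second after the job is handed in, with the robot touching nothing.
It also fails if it takes over 59 s, if anything falls off the work surface, if the arm or the gripper's body presses on something with over 40 N, if the wrist force passes 120 N, or if a joint passes its speed limit or range.

ROBOT

A 6-joint arm with a two-finger parallel gripper is mounted at the origin on the work surface. World frame = base frame: x ahead of the robot, y to its left, z up, the work surface at z = 0. Lengths are in m, angles in rad, forces in N, time in s.
With the tool pointing down it reaches from about 0.25 to 0.775 m from the base axis. Payload 4 kg.
Tool frame: the origin (TCP) lies midway between the tips of the shut fingers; the grasp point (between the pads) lies 19 mm behind it; y points along the fingers, z is the direction in which the jaws open and shut, and the axes are right-handed (so a half turn about y gives the same grasp; the last joint's range is limited). The gripper opens to 85 mm and grips with 20 to 120 N. Pads are 22 mm wide; open, the fingers measure 114 mm over their backs; the gripper's body (76 mm by 85 mm) begins 54 mm behind the grasp point. The pads swing forward as they close: fully open they stand 13 mm farther back than shut.
Start: joints at [-1.293, 0.087, 1.371, -0, 1.684, -0.103], TCP at [0.204, -0.511, 0.231] pointing down, gripper open.
Joint ranges: [-3.1, 3.1], [-0.76, 2.03], [0.27, 2.55], [-1.08, 4.22], [0.17, 2.65], [-2.57, 2.57]. Speed limits (rad/s): [2.79, 2.79, 3.14, 3.14, 3.14, 3.14].

INTERFACE

Orientations are given as a unit quaternion [w, x, y, z].
In Python, from bench import ctrl gives the robot as it stands.
- The arm moves only by the tool servo_tool, never from a script. Its argument "targets" is a list of rows, each an object of numbers: "tx", "ty", "tz": the shift along the world's x, y, z in units of 40 cm (1.0 is 40 cm); "ax", "ay", "az": the turn, a rotation vector about the world's x, y, z in units of pi/2 rad (1.0 is pi/2 rad); "gripper": the gripper's target within -1 to 1 (shut at 1, half-way at 0, fully open at -1). A call has 1 to 5 rows; each row is the pose to reach, as a shift and turn from the pose commanded when the call began; what a row does not reach only later rows make up. A row lasts 1/10 s, in which the tool goes at most 50 mm and 8.59 degrees, less where a joint would pass 70% of its speed; a pose out of reach is approached as far as the arm can. A call with a number of a shift or a turn outside -1 to 1 is refused whole. A call with a gripper value outside its range is refused whole. The fingers move at their own pace and stop on an object; the grip force is fixed at half the most. Time passes only in rows, so rows that repeat a pose let the fingers close. It gives the time, the measured TCP pose, the force and the opening at its end, in the units of the state.
- ctrl.sense(): the state, without advancing time (a new reading comes with each control period).
- ctrl.snapshot(name): name is "scene" or "top"; returns the picture (420x560x3 uint8, blue, green, red); there is no depth.
- ctrl.calibration(name): a dict with "fx", "fy", "cx", "cy" (pixels), "k1" (the pictures are not rectified: a ray, as slopes to the right and down, at radius r is drawn at 1 + k1 r^2 times it, then the intrinsics apply), "extrinsics" (4x4, takes a point from world to camera coordinates). Camera axes: x right, y down, z forward; pixel columns grow to the right and rows downward; lengths in m; the calibration is good to about 2 mm. A picture is of the moment at which its call begins. calibration takes no time and is no camera call.
- ctrl.sign_off(): hands the job in, once; it reports no verdict.
The state is a dict: "time_s": time; "joint_positions": joint angles; "joint_velocities": joint speeds; "effort": joint torques, N m; "tcp_pos": TCP position; "ee_rot": TCP orientation; "contact_force": force on the tool from outside, world axes, zero at the start; "torque": the same for the moment, N m; "opening": finger opening in m.
Only numpy, scipy, OpenCV 4.12 (cv2) and the standard library are available. Lean on these libraries where they do the work, as an engineer would, in place of code of your own. Each camera call takes 0.05 s, during which the arm holds its last target. There are 200 camera calls.

## Working session

There is one attempt and no reset: what is moved stays moved. The work goes in short steps, Python scripts to look and compute and a tool call to move; the robot and the scene stay as the last step left them, time stands still between calls to the robot, and variables do not carry over. Pictures are saved under pics/ and viewed, about 8 in all and at most 12, crops included, and the job is handed in when it is done.

Besides the shell and the picture viewer there is one more tool, called after "Request:" as name(argument=value, ...), one argument or row to a line, values as JSON. servo_tool: Moves the arm, as the interface text tells. Shifts and turns lie within -1 to 1; 1 stands for 40 cm of shift or pi/2 rad of turn. Its arguments: {"type":"object","properties":{"targets":{"type":"array"}},"required":["targets"]}

```bash
mkdir -p pics; ls; cat > h.py <<'E'
import numpy as np,cv2
from bench import ctrl
def ray(n,px):
    c=ctrl.calibration(n);E=np.array(c["extrinsics"]);p=np.atleast_2d(np.array(px,float))
    d=np.c_[(p[:,0]-c["cx"])/c["fx"],(p[:,1]-c["cy"])/c["fy"]];u=d.copy()
    for _ in range(20): u=d/(1+c["k1"]*(u**2).sum(1,keepdims=True))
    R,t=E[:3,:3],E[:3,3]
    return -R.T@t,np.c_[u,np.ones(len(u))]@R
def onz(n,px,z):
    o,d=ray(n,px);return o+d*((z-o[2])/d[:,2])[:,None]
def proj(n,P):
    c=ctrl.calibration(n);E=np.array(c["extrinsics"]);q=np.atleast_2d(P)@E[:3,:3].T+E[:3,3]
    u=q[:,:2]/q[:,2:];u=u*(1+c["k1"]*(u**2).sum(1,keepdims=True))
    return u*[c["fx"],c["fy"]]+[c["cx"],c["cy"]]
E
python3 - <<'E'
from h import *
for n in("scene","top"):
    i=ctrl.snapshot(n);cv2.imwrite(f"pics/{n}0.png",i)
    c=ctrl.calibration(n);print(n,c["fx"],c["k1"],ray(n,[[280,210]]))
print(ctrl.sense())
E
```

```text
pics
scene 424.7209442246618 -0.059618039768925914 (array([ 0.96581681, -0.4456908 ,  1.01296813]), array([[-0.39053065,  0.44348032, -0.80681991]]))
top 436.3163838191643 -0.029420124263185726 (array([0.35534351, 0.05262711, 1.14358214]), array([[ 0.17416287,  0.03015333, -0.98426906]]))
{'time_s': 0.1, 'joint_positions': array([-1.29310466e+00,  8.78732014e-02,  1.37214588e+00,  1.47570908e-05,
        1.68361483e+00, -1.03073935e-01]), 'joint_velocities': array([ 0.00051946, -0.00212328, -0.00336908,  0.00054334,  0.00142004,
        0.00015638]), 'effort': array([ 3.00941909e-03, -3.53014326e+01, -3.14218640e+01, -1.07732947e-04,
        7.94713647e-03, -7.98827244e-06]), 'tcp_pos': array([ 0.20428209, -0.51015261,  0.23023881]), 'ee_rot': array([ 0.13375194, -0.13386747,  0.69504961, -0.69361082]), 'contact_force': array([-0.74375343, -0.22364726,  1.38249025]), 'torque': array([-0.03263139,  0.02384969,  0.0126836 ]), 'opening': 0.08545577547754826}
```

View pics/scene0.png

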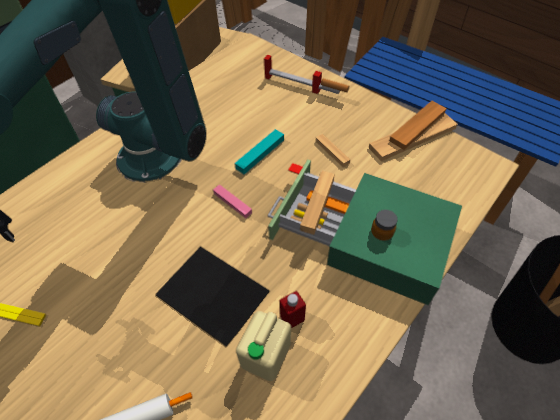

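View pics/top0.png

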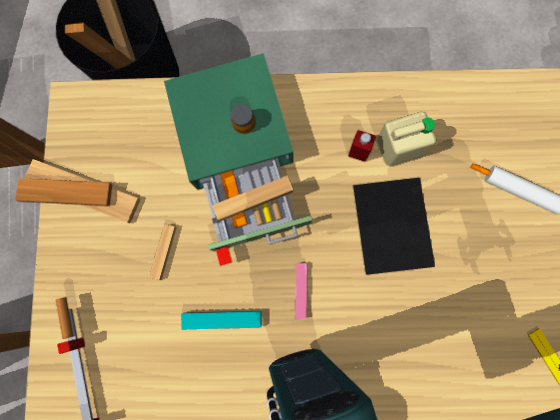

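The pictures show the cabinet at top px (230,120), the batten at (252,199), the red paddle at (223,256), the mat at (394,226), and a pink batten (301,290) and a turquoise one (220,320) as decoys.

```bash
cat > m.py <<'E'
from h import *
def rect(mask,seed=None):
    cs=[c for c in cv2.findContours(mask.astype(np.uint8),0,2)[0] if cv2.contourArea(c)>30]
    if seed: cs=[c for c in cs if cv2.pointPolygonTest(c,seed,True)>-3]
    c=max(cs,key=cv2.contourArea);return c
E
python3 - <<'E'
from m import *
i=cv2.imread("pics/top0.png");h=cv2.cvtColor(i,cv2.COLOR_BGR2HSV);H,S,V=[h[...,k].astype(int) for k in range(3)]
def rep(nm,m,seed,z):
    c=rect(m,seed);b=cv2.boxPoints(cv2.minAreaRect(c));P=onz("top",b,z)
    print(nm,cv2.contourArea(c),b.round(0).tolist(),"\n",P.round(3).tolist(),"mid",P.mean(0).round(4),"sides",np.linalg.norm(P[1]-P[0]).round(3),np.linalg.norm(P[2]-P[1]).round(3))
    return P
for y,x in((199,252),(196,275),(256,223),(228,270),(120,200)):print(x,y,h[y,x])
rep("mat",V<45,(394,226),.006)
rep("cab",(H>65)&(H<95)&(S>110),(200,120),.098)
rep("paddle",((H<6)|(H>174))&(S>180)&(V>120),(223,256),.055)
w=(H>10)&(H<24)&(S>60)&(V>130);w2=w.astype(np.uint8);w2[:165]=0;w2[230:]=0;w2[:,:205]=0;w2[:,300:]=0
w2=cv2.morphologyEx(w2,cv2.MORPH_OPEN,np.ones((5,5)))
rep("batten",w2,(252,199),.1)
x=i[150:280,170:330];g=cv2.resize(x,None,fx=4.9,fy=4.6,interpolation=cv2.INTER_CUBIC);cv2.imwrite("pics/crop.png",g)
E
```

```text
252 199 [ 16 127 218]
275 196 [ 16 130 171]
223 256 [  1 246 232]
270 228 [ 50  70 171]
200 120 [ 76 129 113]
mat 5891.0 [[353.0, 185.0], [421.0, 176.0], [434.0, 266.0], [366.0, 276.0]] 
 [[0.62, -0.108, 0.006], [0.643, -0.29, 0.006], [0.403, -0.307, 0.006], [0.381, -0.132, 0.006]] mid [ 0.5117 -0.2092  0.006 ] sides 0.183 0.24
cab 10767.0 [[161.0, 81.0], [264.0, 52.0], [295.0, 161.0], [192.0, 190.0]] 
 [[0.888, 0.39, 0.098], [0.961, 0.122, 0.098], [0.664, 0.047, 0.098], [0.595, 0.301, 0.098]] mid [0.7767 0.2149 0.098 ] sides 0.278 0.307
paddle 175.5 [[215.0, 249.0], [227.0, 246.0], [231.0, 262.0], [219.0, 265.0]] 
 [[0.452, 0.249, 0.055], [0.459, 0.22, 0.055], [0.419, 0.209, 0.055], [0.412, 0.239, 0.055]] mid [0.4354 0.2293 0.055 ] sides 0.03 0.041
batten 1646.0 [[201.0, 181.0], [289.0, 146.0], [305.0, 185.0], [217.0, 220.0]] 
 [[0.616, 0.278, 0.1], [0.701, 0.059, 0.1], [0.601, 0.023, 0.1], [0.518, 0.239, 0.1]] mid [0.6092 0.1497 0.1   ] sides 0.236 0.106
```

View pics/crop.png

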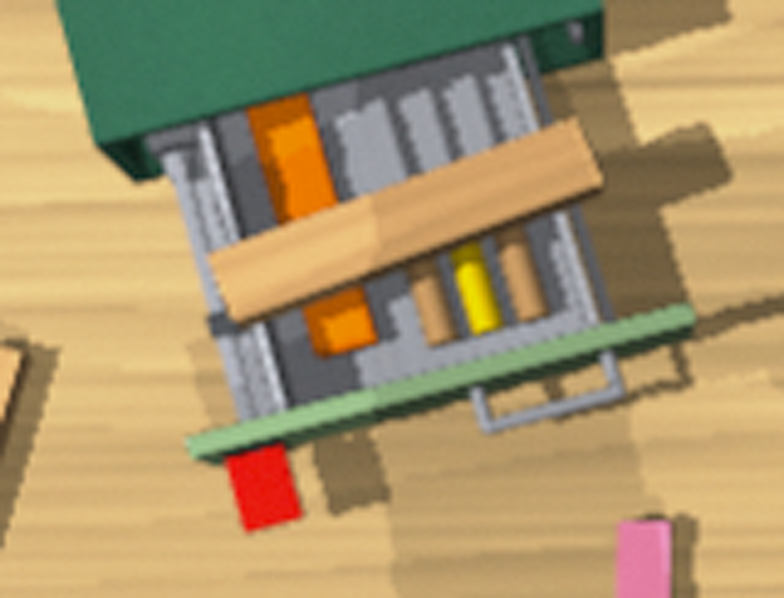

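The crop shows the batten's top face with corners at about (207,256), (575,120), (600,178), (235,318), the panel's strip from (192,450) to (692,318), and the cabinet's front edge from (97,145) to (602,12).

```bash
python3 - <<'E'
from m import *
def f(n,z,L):
    P=onz("top",np.array(L)/[4.9,4.6]+[170,150]-.4,z);print(n,P[:,:2].round(4).tolist(),"mid",P.mean(0).round(4),[round(float(np.linalg.norm(P[k]-P[k-1])),3) for k in range(len(P))]);return P
B=f("bat",.1,[(207,256),(575,120),(602,178),(235,320)])
d=(B[0]-B[1]+B[3]-B[2]);print("bat y-axis ang",np.degrees(np.arctan2(d[1],d[0])))
C=f("cab",.098,[(97,145),(602,12)]);F=f("front",.078,[(202,458),(694,327)])
for q in(C,F):
    d=q[0]-q[1];print(np.degrees(np.arctan2(d[1],d[0]))-90)
E
python3 - <<'E'
from scipy.spatial.transform import Rotation as R
from h import *
q=ctrl.sense()["ee_rot"];print(R.from_quat(q[[1,2,3,0]]).as_matrix().round(3))
E
```

```text
bat [[0.555, 0.2514], [0.6255, 0.0663], [0.5934, 0.0534], [0.5203, 0.2369]] mid [0.5735 0.152  0.1   ] [0.038, 0.198, 0.035, 0.198]
bat y-axis ang 111.28126868889882
cab [[0.6175, 0.3087], [0.6859, 0.0517]] mid [0.6517 0.1802 0.098 ] [0.266, 0.266]
front [[0.4494, 0.2567], [0.5157, 0.0086]] mid [0.4825 0.1326 0.078 ] [0.257, 0.257]
14.908771896971245
14.948776768463787
[[-0.928 -0.001  0.372]
 [-0.372  0.002 -0.928]
 [-0.    -1.    -0.002]]
```

Checks agree: the front-to-mouth distance is 0.175, against 0.172–0.177 expected. The paddle predicted from the front is (0.4355,0.2277), and I measured (0.435,0.229). Cabinet yaw is 14.9° and the batten's jaw axis is at 21.3°. I'm moving over the batten now, with a +90° turn.

Request:
servo_tool(
  targets=[
    {"tx": 0.046,"ty": 0.083,"tz": 0.0025,"az": 0.05,"gripper": -1},
    {"tx": 0.092,"ty": 0.166,"tz": 0.005,"az": 0.1,"gripper": -1},
    {"tx": 0.138,"ty": 0.249,"tz": 0.0075,"az": 0.15,"gripper": -1},
    {"tx": 0.184,"ty": 0.332,"tz": 0.01,"az": 0.2,"gripper": -1},
    {"tx": 0.23,"ty": 0.415,"tz": 0.0125,"az": 0.25,"gripper": -1},
  ],
)

```text
invalid input
```

Request:
servo_tool(
  targets=[
    {"tx": 0.046,"ty": 0.083,"tz": 0.0025,"az": 0.05,"gripper": -1},
    {"tx": 0.092,"ty": 0.166,"tz": 0.005,"az": 0.1,"gripper": -1},
    {"tx": 0.138,"ty": 0.249,"tz": 0.0075,"az": 0.15,"gripper": -1},
    {"tx": 0.184,"ty": 0.332,"tz": 0.01,"az": 0.2,"gripper": -1},
    {"tx": 0.23,"ty": 0.415,"tz": 0.0125,"az": 0.25,"gripper": -1},
  ],
)

```text
invalid input
```

Request:
servo_tool(
  targets=[
    {"tx": 0.046,"ty": 0.083,"tz": 0.0025,"ax": 0,"ay": 0,"az": 0.05,"gripper": -1},
    {"tx": 0.092,"ty": 0.166,"tz": 0.005,"ax": 0,"ay": 0,"az": 0.1,"gripper": -1},
    {"tx": 0.138,"ty": 0.249,"tz": 0.0075,"ax": 0,"ay": 0,"az": 0.15,"gripper": -1},
    {"tx": 0.184,"ty": 0.332,"tz": 0.01,"ax": 0,"ay": 0,"az": 0.2,"gripper": -1},
    {"tx": 0.23,"ty": 0.415,"tz": 0.0125,"ax": 0,"ay": 0,"az": 0.25,"gripper": -1},
  ],
)

```text
time_s: 0.6
tcp_pos: [0.2967, -0.343, 0.2358]
ee_rot: [0.268, -0.268, 0.655, -0.654]
contact_force: [0.2, -0.0, -0.1]
opening: 0.0855
```

Request:
servo_tool(
  targets=[
    {"tx": 0.046,"ty": 0.083,"tz": 0.0025,"ax": 0,"ay": 0,"az": 0.05,"gripper": -1},
    {"tx": 0.092,"ty": 0.166,"tz": 0.005,"ax": 0,"ay": 0,"az": 0.1,"gripper": -1},
    {"tx": 0.138,"ty": 0.249,"tz": 0.0075,"ax": 0,"ay": 0,"az": 0.15,"gripper": -1},
    {"tx": 0.184,"ty": 0.332,"tz": 0.01,"ax": 0,"ay": 0,"az": 0.2,"gripper": -1},
    {"tx": 0.23,"ty": 0.415,"tz": 0.0125,"ax": 0,"ay": 0,"az": 0.25,"gripper": -1},
  ],
)

```text
time_s: 1.1
tcp_pos: [0.3887, -0.177, 0.241]
ee_rot: [0.39, -0.39, 0.59, -0.59]
contact_force: [1.0, -0.2, -1.2]
opening: 0.0852
```

Request:
servo_tool(
  targets=[
    {"tx": 0.046,"ty": 0.083,"tz": 0.0025,"ax": 0,"ay": 0,"az": 0.05,"gripper": -1},
    {"tx": 0.092,"ty": 0.166,"tz": 0.005,"ax": 0,"ay": 0,"az": 0.1,"gripper": -1},
    {"tx": 0.138,"ty": 0.249,"tz": 0.0075,"ax": 0,"ay": 0,"az": 0.15,"gripper": -1},
    {"tx": 0.184,"ty": 0.332,"tz": 0.01,"ax": 0,"ay": 0,"az": 0.2,"gripper": -1},
    {"tx": 0.23,"ty": 0.415,"tz": 0.0125,"ax": 0,"ay": 0,"az": 0.25,"gripper": -1},
  ],
)

```text
time_s: 1.6
tcp_pos: [0.4807, -0.011, 0.2459]
ee_rot: [0.498, -0.498, 0.502, -0.502]
contact_force: [-0.4, -0.6, 0.5]
opening: 0.0853
```

Request:
servo_tool(
  targets=[
    {"tx": 0.046,"ty": 0.083,"tz": 0.0025,"ax": 0,"ay": 0,"az": 0.05,"gripper": -1},
    {"tx": 0.092,"ty": 0.166,"tz": 0.005,"ax": 0,"ay": 0,"az": 0.1,"gripper": -1},
    {"tx": 0.138,"ty": 0.249,"tz": 0.0075,"ax": 0,"ay": 0,"az": 0.15,"gripper": -1},
    {"tx": 0.184,"ty": 0.332,"tz": 0.01,"ax": 0,"ay": 0,"az": 0.2,"gripper": -1},
    {"tx": 0.23,"ty": 0.415,"tz": 0.0125,"ax": 0,"ay": 0,"az": 0.25,"gripper": -1},
  ],
)

```text
time_s: 2.1
tcp_pos: [0.5727, 0.1548, 0.2506]
ee_rot: [-0.586, 0.587, -0.396, 0.395]
contact_force: [-0.5, 0.4, 0.4]
opening: 0.0852
```

Request:
servo_tool(
  targets=[
    {"tx": 0.002,"ty": -0.007,"tz": -0.1,"ax": 0,"ay": 0,"az": 0,"gripper": -1},
    {"tx": 0.002,"ty": -0.007,"tz": -0.2,"ax": 0,"ay": 0,"az": 0,"gripper": -1},
    {"tx": 0.002,"ty": -0.007,"tz": -0.3,"ax": 0,"ay": 0,"az": 0,"gripper": -1},
    {"tx": 0.002,"ty": -0.007,"tz": -0.4,"ax": 0,"ay": 0,"az": 0,"gripper": -1},
    {"tx": 0.002,"ty": -0.007,"tz": -0.46,"ax": 0,"ay": 0,"az": 0,"gripper": -1},
  ],
)

```text
time_s: 2.6
tcp_pos: [0.5705, 0.1502, 0.0625]
ee_rot: [-0.584, 0.587, -0.398, 0.394]
contact_force: [0.1, 0.3, -0.9]
opening: 0.0856
```

Request:
servo_tool(
  targets=[
    {"tx": 0,"ty": 0,"tz": 0,"ax": 0,"ay": 0,"az": 0,"gripper": 1},
    {"tx": 0,"ty": 0,"tz": 0,"ax": 0,"ay": 0,"az": 0,"gripper": 1},
    {"tx": 0,"ty": 0,"tz": 0,"ax": 0,"ay": 0,"az": 0,"gripper": 1},
    {"tx": 0,"ty": 0,"tz": 0,"ax": 0,"ay": 0,"az": 0,"gripper": 1},
    {"tx": 0,"ty": 0,"tz": 0,"ax": 0,"ay": 0,"az": 0,"gripper": 1},
  ],
)

```text
time_s: 3.1
tcp_pos: [0.575, 0.1509, 0.0702]
ee_rot: [0.587, -0.584, 0.395, -0.398]
contact_force: [0.2, 0.5, 4.7]
opening: 0.039
```

Request:
servo_tool(
  targets=[
    {"tx": 0,"ty": 0,"tz": 0,"ax": 0,"ay": 0,"az": 0,"gripper": 1},
    {"tx": 0,"ty": 0,"tz": 0,"ax": 0,"ay": 0,"az": 0,"gripper": 1},
    {"tx": 0,"ty": 0,"tz": 0,"ax": 0,"ay": 0,"az": 0,"gripper": 1},
    {"tx": 0,"ty": 0,"tz": 0,"ax": 0,"ay": 0,"az": 0,"gripper": 1},
    {"tx": 0,"ty": 0,"tz": 0,"ax": 0,"ay": 0,"az": 0,"gripper": 1},
  ],
)

```text
time_s: 3.6
tcp_pos: [0.575, 0.1509, 0.0702]
ee_rot: [0.587, -0.584, 0.395, -0.398]
contact_force: [0.8, 0.1, 6.8]
opening: 0.0389
```

Request:
servo_tool(
  targets=[
    {"tx": 0,"ty": 0,"tz": 0.03,"ax": 0,"ay": 0,"az": 0,"gripper": 1},
    {"tx": 0,"ty": 0,"tz": 0.1,"ax": 0,"ay": 0,"az": 0,"gripper": 1},
    {"tx": 0,"ty": 0,"tz": 0.18,"ax": 0,"ay": 0,"az": 0,"gripper": 1},
    {"tx": 0,"ty": 0,"tz": 0.27,"ax": 0,"ay": 0,"az": 0,"gripper": 1},
    {"tx": 0,"ty": 0,"tz": 0.35,"ax": 0,"ay": 0,"az": 0,"gripper": 1},
  ],
)

```text
time_s: 4.1
tcp_pos: [0.5728, 0.1505, 0.2091]
ee_rot: [-0.586, 0.586, -0.396, 0.396]
contact_force: [0.3, -0.3, -1.6]
opening: 0.0394
```

Request:
servo_tool(
  targets=[
    {"tx": 0,"ty": -0.04,"tz": 0.02,"ax": 0,"ay": 0,"az": -0.06,"gripper": 1},
    {"tx": -0.01,"ty": -0.1,"tz": 0.04,"ax": 0,"ay": 0,"az": -0.14,"gripper": 1},
    {"tx": -0.02,"ty": -0.16,"tz": 0.05,"ax": 0,"ay": 0,"az": -0.22,"gripper": 1},
    {"tx": -0.03,"ty": -0.23,"tz": 0.05,"ax": 0,"ay": 0,"az": -0.3,"gripper": 1},
    {"tx": -0.05,"ty": -0.3,"tz": 0.05,"ax": 0,"ay": 0,"az": -0.38,"gripper": 1},
  ],
)

```text
time_s: 4.6
tcp_pos: [0.5528, 0.0297, 0.2275]
ee_rot: [0.442, -0.442, 0.552, -0.552]
contact_force: [-0.1, 0.3, -1.2]
opening: 0.0388
```

Request:
servo_tool(
  targets=[
    {"tx": -0.01,"ty": -0.06,"tz": 0,"ax": 0,"ay": 0,"az": -0.08,"gripper": 1},
    {"tx": -0.02,"ty": -0.12,"tz": 0,"ax": 0,"ay": 0,"az": -0.16,"gripper": 1},
    {"tx": -0.03,"ty": -0.18,"tz": 0,"ax": 0,"ay": 0,"az": -0.24,"gripper": 1},
    {"tx": -0.04,"ty": -0.24,"tz": 0,"ax": 0,"ay": 0,"az": -0.32,"gripper": 1},
    {"tx": -0.05,"ty": -0.3,"tz": 0,"ax": 0,"ay": 0,"az": -0.4,"gripper": 1},
  ],
)

```text
time_s: 5.1
tcp_pos: [0.5324, -0.0902, 0.2274]
ee_rot: [0.249, -0.25, 0.662, -0.661]
contact_force: [-0.3, 0.1, -1.3]
opening: 0.0389
```

Request:
servo_tool(
  targets=[
    {"tx": -0.01,"ty": -0.06,"tz": 0,"ax": 0,"ay": 0,"az": -0.08,"gripper": 1},
    {"tx": -0.02,"ty": -0.12,"tz": 0,"ax": 0,"ay": 0,"az": -0.16,"gripper": 1},
    {"tx": -0.03,"ty": -0.18,"tz": 0,"ax": 0,"ay": 0,"az": -0.24,"gripper": 1},
    {"tx": -0.04,"ty": -0.24,"tz": 0,"ax": 0,"ay": 0,"az": -0.32,"gripper": 1},
    {"tx": -0.05,"ty": -0.3,"tz": 0,"ax": 0,"ay": 0,"az": -0.4,"gripper": 1},
  ],
)

```text
time_s: 5.6
tcp_pos: [0.5125, -0.2101, 0.2273]
ee_rot: [0.033, -0.033, 0.707, -0.706]
contact_force: [-0.7, -0.8, -1.7]
opening: 0.039
```

```bash
python3 - <<'E'
from h import *
a=ctrl.snapshot("scene");b=ctrl.snapshot("top");cv2.imwrite("pics/s1.png",a);cv2.imwrite("pics/t1.png",b)
cv2.imwrite("pics/v1.png",np.hstack([cv2.resize(a[120:400,60:340],(400,400)),cv2.resize(b[90:300,290:500],(400,400))]))
s=ctrl.sense();print(s["tcp_pos"],s["ee_rot"],s["contact_force"],s["opening"],s["joint_positions"])
E
```

```text
[ 0.51212088 -0.21196225  0.22706859] [-0.03228316  0.03342323 -0.70605496  0.7066308 ] [ 0.18637203  0.20643409 -1.5240065 ] 0.039052341305202395 [-4.93821690e-01  9.83729437e-02  1.36702618e+00 -1.53640223e-03
  1.67715715e+00  9.83855899e-01]
```

View pics/v1.png

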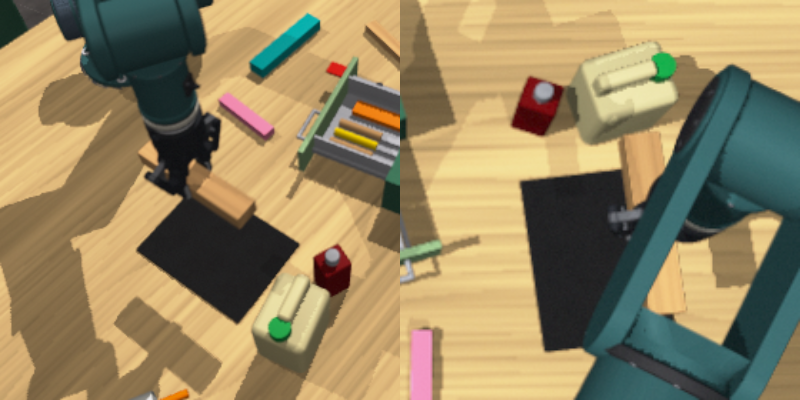

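The batten is held level over the mat, along its length, and clear of the canister and tin. Lowering it now.

Request:
servo_tool(
  targets=[
    {"tx": 0,"ty": 0.003,"tz": -0.1,"ax": 0,"ay": 0,"az": 0,"gripper": 1},
    {"tx": 0,"ty": 0.003,"tz": -0.22,"ax": 0,"ay": 0,"az": 0,"gripper": 1},
    {"tx": 0,"ty": 0.003,"tz": -0.34,"ax": 0,"ay": 0,"az": 0,"gripper": 1},
    {"tx": 0,"ty": 0.003,"tz": -0.44,"ax": 0,"ay": 0,"az": 0,"gripper": 1},
    {"tx": 0,"ty": 0.003,"tz": -0.5,"ax": 0,"ay": 0,"az": 0,"gripper": 1},
  ],
)

```text
time_s: 6.2
tcp_pos: [0.5106, -0.206, 0.0232]
ee_rot: [0.033, -0.037, 0.708, -0.705]
contact_force: [0.1, -0.0, -1.3]
opening: 0.0389
```

Request:
servo_tool(
  targets=[
    {"tx": 0,"ty": 0,"tz": -0.01,"ax": 0,"ay": 0,"az": 0,"gripper": 1},
    {"tx": 0,"ty": 0,"tz": -0.02,"ax": 0,"ay": 0,"az": 0,"gripper": 1},
    {"tx": 0,"ty": 0,"tz": -0.03,"ax": 0,"ay": 0,"az": 0,"gripper": 1},
    {"tx": 0,"ty": 0,"tz": -0.035,"ax": 0,"ay": 0,"az": 0,"gripper": 1},
    {"tx": 0,"ty": 0,"tz": -0.04,"ax": 0,"ay": 0,"az": 0,"gripper": 1},
  ],
)

```text
time_s: 6.7
tcp_pos: [0.5142, -0.2087, 0.0128]
ee_rot: [-0.036, 0.034, -0.706, 0.707]
contact_force: [0.7, -0.2, -1.6]
opening: 0.0394
```

Request:
servo_tool(
  targets=[
    {"tx": 0,"ty": 0,"tz": -0.003,"ax": 0,"ay": 0,"az": 0,"gripper": 1},
    {"tx": 0,"ty": 0,"tz": -0.006,"ax": 0,"ay": 0,"az": 0,"gripper": 1},
    {"tx": 0,"ty": 0,"tz": -0.006,"ax": 0,"ay": 0,"az": 0,"gripper": 1},
  ],
)

```text
time_s: 7.0
tcp_pos: [0.5132, -0.2082, 0.009]
ee_rot: [-0.035, 0.035, -0.706, 0.706]
contact_force: [-0.4, -0.1, -1.4]
opening: 0.0389
```

Request:
servo_tool(
  targets=[
    {"tx": 0,"ty": 0,"tz": -0.003,"ax": 0,"ay": 0,"az": 0,"gripper": 1},
    {"tx": 0,"ty": 0,"tz": -0.006,"ax": 0,"ay": 0,"az": 0,"gripper": 1},
    {"tx": 0,"ty": 0,"tz": -0.006,"ax": 0,"ay": 0,"az": 0,"gripper": 1},
  ],
)

```text
time_s: 7.3
tcp_pos: [0.5131, -0.2082, 0.0064]
ee_rot: [0.035, -0.035, 0.706, -0.706]
contact_force: [0.3, -0.3, -1.7]
opening: 0.0395
```

Request:
servo_tool(
  targets=[
    {"tx": 0,"ty": 0,"tz": -0.003,"ax": 0,"ay": 0,"az": 0,"gripper": 1},
    {"tx": 0,"ty": 0,"tz": -0.005,"ax": 0,"ay": 0,"az": 0,"gripper": 1},
    {"tx": 0,"ty": 0,"tz": -0.005,"ax": 0,"ay": 0,"az": 0,"gripper": 1},
  ],
)

```text
time_s: 7.6
tcp_pos: [0.5132, -0.2082, 0.0062]
ee_rot: [-0.035, 0.035, -0.706, 0.706]
contact_force: [-4.6, 1.5, 6.6]
opening: 0.0392
```

Request:
servo_tool(
  targets=[
    {"tx": 0,"ty": 0,"tz": 0.002,"ax": 0,"ay": 0,"az": 0,"gripper": 0},
    {"tx": 0,"ty": 0,"tz": 0.002,"ax": 0,"ay": 0,"az": 0,"gripper": -0.5},
    {"tx": 0,"ty": 0,"tz": 0.002,"ax": 0,"ay": 0,"az": 0,"gripper": -1},
    {"tx": 0,"ty": 0,"tz": 0.002,"ax": 0,"ay": 0,"az": 0,"gripper": -1},
    {"tx": 0,"ty": 0,"tz": 0.002,"ax": 0,"ay": 0,"az": 0,"gripper": -1},
  ],
)

```text
time_s: 8.1
tcp_pos: [0.5132, -0.2082, 0.0052]
ee_rot: [0.035, -0.035, 0.706, -0.706]
contact_force: [0.4, 0.2, -0.1]
opening: 0.0855
```

Request:
servo_tool(
  targets=[
    {"tx": 0,"ty": 0,"tz": 0.03,"ax": 0,"ay": 0,"az": 0,"gripper": -1},
    {"tx": 0,"ty": 0,"tz": 0.1,"ax": 0,"ay": 0,"az": 0,"gripper": -1},
    {"tx": 0,"ty": 0,"tz": 0.2,"ax": 0,"ay": 0,"az": 0,"gripper": -1},
    {"tx": 0,"ty": 0,"tz": 0.3,"ax": 0,"ay": 0,"az": 0,"gripper": -1},
    {"tx": 0,"ty": 0,"tz": 0.42,"ax": 0,"ay": 0,"az": 0,"gripper": -1},
  ],
)

```text
time_s: 8.6
tcp_pos: [0.5124, -0.2078, 0.1746]
ee_rot: [0.034, -0.035, 0.707, -0.706]
contact_force: [0.1, 0.2, 0.3]
opening: 0.0857
```

Request:
servo_tool(
  targets=[
    {"tx": -0.02,"ty": 0.09,"tz": 0,"ax": 0,"ay": 0,"az": 0.01,"gripper": 1},
    {"tx": -0.04,"ty": 0.2,"tz": 0,"ax": 0,"ay": 0,"az": 0.02,"gripper": 1},
    {"tx": -0.06,"ty": 0.31,"tz": 0,"ax": 0,"ay": 0,"az": 0.03,"gripper": 1},
    {"tx": -0.08,"ty": 0.43,"tz": 0,"ax": 0,"ay": 0,"az": 0.04,"gripper": 1},
    {"tx": -0.095,"ty": 0.55,"tz": 0,"ax": 0,"ay": 0,"az": 0.05,"gripper": 1},
  ],
)

```text
time_s: 9.1
tcp_pos: [0.4747, 0.0133, 0.1746]
ee_rot: [-0.063, 0.062, -0.704, 0.704]
contact_force: [1.3, 0.2, -0.2]
opening: 0.0122
```

Request:
servo_tool(
  targets=[
    {"tx": -0.02,"ty": 0.12,"tz": 0,"ax": 0,"ay": 0,"az": 0.01,"gripper": 1},
    {"tx": -0.04,"ty": 0.24,"tz": 0,"ax": 0,"ay": 0,"az": 0.02,"gripper": 1},
    {"tx": -0.06,"ty": 0.35,"tz": 0,"ax": 0,"ay": 0,"az": 0.03,"gripper": 1},
    {"tx": -0.08,"ty": 0.45,"tz": -0.02,"ax": 0,"ay": 0,"az": 0.04,"gripper": 1},
    {"tx": -0.098,"ty": 0.54,"tz": -0.05,"ax": 0,"ay": 0,"az": 0.052,"gripper": 1},
  ],
)

```text
time_s: 9.6
tcp_pos: [0.4361, 0.2301, 0.1553]
ee_rot: [0.093, -0.09, 0.702, -0.701]
contact_force: [0.1, 0.0, -0.2]
opening: 0.0002
```

```bash
python3 - <<'E'
from m import *
a=ctrl.snapshot("scene");b=ctrl.snapshot("top");cv2.imwrite("pics/s2.png",a);cv2.imwrite("pics/t2.png",b)
cv2.imwrite("pics/v2.png",np.hstack([cv2.resize(a[90:370,130:410],(400,400)),cv2.resize(b[100:310,290:500],(400,400))]))
s=ctrl.sense();print(s["tcp_pos"],s["ee_rot"],s["opening"],s["joint_positions"])
h=cv2.cvtColor(b,cv2.COLOR_BGR2HSV);w=((h[...,0]>8)&(h[...,0]<24)&(h[...,1]>60)&(h[...,2]>120)).astype(np.uint8)
q=proj("top",[[.5117,-.2092,.036]])[0];w=cv2.morphologyEx(w,cv2.MORPH_OPEN,np.ones((3,3)))
c=rect(w,(float(q[0]),float(q[1])));B=cv2.boxPoints(cv2.minAreaRect(c));P=onz("top",B,.036);print(cv2.contourArea(c),P.round(3).tolist(),P.mean(0))
E
```

```text
[0.43383806 0.23121536 0.15250416] [ 0.09235909 -0.09410851  0.7013756  -0.70048959] -0.00021904687589403843 [ 0.37307053 -0.0122882   1.6304737   0.00180879  1.52551102  1.67930768]
95865.0 [[0.043, 0.214, 0.036], [0.951, 0.219, 0.036], [0.929, -0.678, 0.036], [0.033, -0.571, 0.036]] [ 0.48900775 -0.20409695  0.036     ]
```

View pics/v2.png

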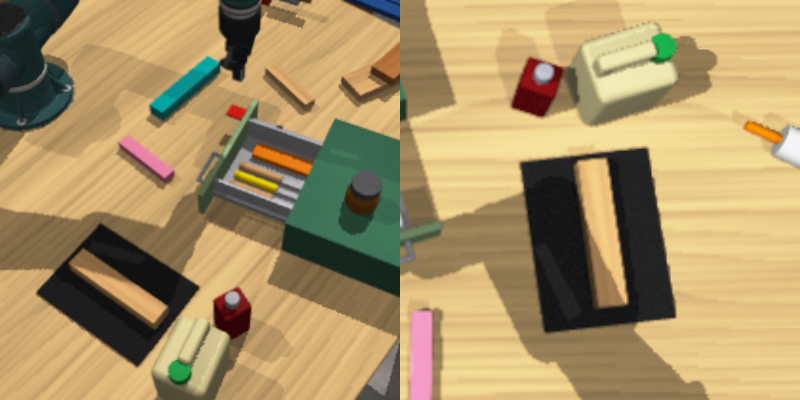

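The batten lies flat in the middle of the mat. The shut fingers are above the paddle, so I'm pressing down.

Request:
servo_tool(
  targets=[
    {"tx": 0,"ty": -0.003,"tz": -0.07,"ax": 0,"ay": 0,"az": 0,"gripper": 1},
    {"tx": 0,"ty": -0.003,"tz": -0.14,"ax": 0,"ay": 0,"az": 0,"gripper": 1},
    {"tx": 0,"ty": -0.003,"tz": -0.2,"ax": 0,"ay": 0,"az": 0,"gripper": 1},
    {"tx": 0,"ty": -0.003,"tz": -0.225,"ax": 0,"ay": 0,"az": 0,"gripper": 1},
    {"tx": 0,"ty": -0.003,"tz": -0.225,"ax": 0,"ay": 0,"az": 0,"gripper": 1},
  ],
)

```text
time_s: 10.2
tcp_pos: [0.4353, 0.2257, 0.0624]
ee_rot: [-0.09, 0.092, -0.701, 0.702]
contact_force: [-1.2, 0.6, 0.3]
opening: -0.0002
```

Request:
servo_tool(
  targets=[
    {"tx": 0,"ty": 0,"tz": -0.01,"ax": 0,"ay": 0,"az": 0,"gripper": 1},
    {"tx": 0,"ty": 0,"tz": -0.02,"ax": 0,"ay": 0,"az": 0,"gripper": 1},
    {"tx": 0,"ty": 0,"tz": -0.03,"ax": 0,"ay": 0,"az": 0,"gripper": 1},
    {"tx": 0,"ty": 0,"tz": -0.04,"ax": 0,"ay": 0,"az": 0,"gripper": 1},
    {"tx": 0,"ty": 0,"tz": -0.04,"ax": 0,"ay": 0,"az": 0,"gripper": 1},
  ],
)

```text
time_s: 10.7
tcp_pos: [0.4366, 0.2267, 0.0478]
ee_rot: [0.092, -0.09, 0.701, -0.701]
contact_force: [0.6, -0.6, 3.3]
opening: -0.0004
```

Request:
servo_tool(
  targets=[
    {"tx": 0,"ty": 0,"tz": -0.006,"ax": 0,"ay": 0,"az": 0,"gripper": 1},
    {"tx": 0,"ty": 0,"tz": -0.012,"ax": 0,"ay": 0,"az": 0,"gripper": 1},
    {"tx": 0,"ty": 0,"tz": -0.012,"ax": 0,"ay": 0,"az": 0,"gripper": 1},
  ],
)

```text
time_s: 11.0
tcp_pos: [0.4365, 0.2267, 0.0428]
ee_rot: [0.092, -0.091, 0.701, -0.701]
contact_force: [-0.4, -0.8, 5.4]
opening: -0.0
```

Request:
servo_tool(
  targets=[
    {"tx": 0.0097,"ty": 0.0026,"tz": 0,"ax": 0,"ay": 0,"az": 0,"gripper": 1},
    {"tx": 0.0194,"ty": 0.0052,"tz": 0,"ax": 0,"ay": 0,"az": 0,"gripper": 1},
    {"tx": 0.029,"ty": 0.0077,"tz": 0,"ax": 0,"ay": 0,"az": 0,"gripper": 1},
    {"tx": 0.0386,"ty": 0.0103,"tz": 0,"ax": 0,"ay": 0,"az": 0,"gripper": 1},
    {"tx": 0.0483,"ty": 0.0128,"tz": 0,"ax": 0,"ay": 0,"az": 0,"gripper": 1},
  ],
)

```text
time_s: 11.5
tcp_pos: [0.4542, 0.2315, 0.0422]
ee_rot: [-0.09, 0.092, -0.701, 0.701]
contact_force: [-3.2, -0.9, 4.7]
opening: 0.0001
```

Request:
servo_tool(
  targets=[
    {"tx": 0.0097,"ty": 0.0026,"tz": 0,"ax": 0,"ay": 0,"az": 0,"gripper": 1},
    {"tx": 0.0194,"ty": 0.0052,"tz": 0,"ax": 0,"ay": 0,"az": 0,"gripper": 1},
    {"tx": 0.029,"ty": 0.0077,"tz": 0,"ax": 0,"ay": 0,"az": 0,"gripper": 1},
    {"tx": 0.0386,"ty": 0.0103,"tz": 0,"ax": 0,"ay": 0,"az": 0,"gripper": 1},
    {"tx": 0.0483,"ty": 0.0128,"tz": 0,"ax": 0,"ay": 0,"az": 0,"gripper": 1},
  ],
)

```text
time_s: 12.0
tcp_pos: [0.4735, 0.2367, 0.0423]
ee_rot: [-0.09, 0.092, -0.701, 0.701]
contact_force: [-2.9, -1.0, 4.7]
opening: 0.0
```

Request:
servo_tool(
  targets=[
    {"tx": 0.0097,"ty": 0.0026,"tz": 0,"ax": 0,"ay": 0,"az": 0,"gripper": 1},
    {"tx": 0.0194,"ty": 0.0052,"tz": 0,"ax": 0,"ay": 0,"az": 0,"gripper": 1},
    {"tx": 0.029,"ty": 0.0077,"tz": 0,"ax": 0,"ay": 0,"az": 0,"gripper": 1},
    {"tx": 0.0386,"ty": 0.0103,"tz": 0,"ax": 0,"ay": 0,"az": 0,"gripper": 1},
    {"tx": 0.0483,"ty": 0.0128,"tz": 0,"ax": 0,"ay": 0,"az": 0,"gripper": 1},
  ],
)

```text
time_s: 12.5
tcp_pos: [0.4929, 0.2418, 0.0423]
ee_rot: [-0.09, 0.092, -0.701, 0.701]
contact_force: [-3.7, -1.2, 5.5]
opening: 0.0002
```

Request:
servo_tool(
  targets=[
    {"tx": 0.012,"ty": 0.0032,"tz": 0,"ax": 0,"ay": 0,"az": 0,"gripper": 1},
    {"tx": 0.024,"ty": 0.0064,"tz": 0,"ax": 0,"ay": 0,"az": 0,"gripper": 1},
    {"tx": 0.036,"ty": 0.0096,"tz": 0,"ax": 0,"ay": 0,"az": 0,"gripper": 1},
    {"tx": 0.048,"ty": 0.0128,"tz": 0,"ax": 0,"ay": 0,"az": 0,"gripper": 1},
    {"tx": 0.06,"ty": 0.016,"tz": 0,"ax": 0,"ay": 0,"az": 0,"gripper": 1},
  ],
)

```text
time_s: 13.0
tcp_pos: [0.5169, 0.2483, 0.0423]
ee_rot: [-0.09, 0.092, -0.701, 0.701]
contact_force: [-3.5, -0.5, 5.0]
opening: -0.0001
```

Request:
servo_tool(
  targets=[
    {"tx": 0.012,"ty": 0.0032,"tz": 0,"ax": 0,"ay": 0,"az": 0,"gripper": 1},
    {"tx": 0.024,"ty": 0.0064,"tz": 0,"ax": 0,"ay": 0,"az": 0,"gripper": 1},
    {"tx": 0.036,"ty": 0.0096,"tz": 0,"ax": 0,"ay": 0,"az": 0,"gripper": 1},
    {"tx": 0.048,"ty": 0.0128,"tz": 0,"ax": 0,"ay": 0,"az": 0,"gripper": 1},
    {"tx": 0.06,"ty": 0.016,"tz": 0,"ax": 0,"ay": 0,"az": 0,"gripper": 1},
  ],
)

```text
time_s: 13.5
tcp_pos: [0.5409, 0.2547, 0.0423]
ee_rot: [-0.09, 0.092, -0.701, 0.701]
contact_force: [-3.6, -1.1, 5.5]
opening: 0.0002
```

Request:
servo_tool(
  targets=[
    {"tx": 0.012,"ty": 0.0032,"tz": 0,"ax": 0,"ay": 0,"az": 0,"gripper": 1},
    {"tx": 0.024,"ty": 0.0064,"tz": 0,"ax": 0,"ay": 0,"az": 0,"gripper": 1},
    {"tx": 0.036,"ty": 0.0096,"tz": 0,"ax": 0,"ay": 0,"az": 0,"gripper": 1},
    {"tx": 0.048,"ty": 0.0128,"tz": 0,"ax": 0,"ay": 0,"az": 0,"gripper": 1},
    {"tx": 0.06,"ty": 0.016,"tz": 0,"ax": 0,"ay": 0,"az": 0,"gripper": 1},
  ],
)

```text
time_s: 14.0
tcp_pos: [0.5649, 0.2612, 0.0423]
ee_rot: [-0.09, 0.092, -0.701, 0.701]
contact_force: [-3.5, -1.2, 5.1]
opening: 0.0
```

Request:
servo_tool(
  targets=[
    {"tx": 0.01,"ty": 0.0027,"tz": 0,"ax": 0,"ay": 0,"az": 0,"gripper": 1},
    {"tx": 0.02,"ty": 0.0053,"tz": 0,"ax": 0,"ay": 0,"az": 0,"gripper": 1},
    {"tx": 0.03,"ty": 0.008,"tz": 0,"ax": 0,"ay": 0,"az": 0,"gripper": 1},
    {"tx": 0.04,"ty": 0.0107,"tz": 0,"ax": 0,"ay": 0,"az": 0,"gripper": 1},
    {"tx": 0.05,"ty": 0.0133,"tz": 0,"ax": 0,"ay": 0,"az": 0,"gripper": 1},
  ],
)

```text
time_s: 14.5
tcp_pos: [0.5849, 0.2665, 0.0424]
ee_rot: [-0.09, 0.092, -0.701, 0.701]
contact_force: [-3.7, -0.4, 5.7]
opening: 0.0002
```

Request:
servo_tool(
  targets=[
    {"tx": 0.007,"ty": 0.0019,"tz": 0,"ax": 0,"ay": 0,"az": 0,"gripper": 1},
    {"tx": 0.014,"ty": 0.0037,"tz": 0,"ax": 0,"ay": 0,"az": 0,"gripper": 1},
    {"tx": 0.02,"ty": 0.0053,"tz": 0,"ax": 0,"ay": 0,"az": 0,"gripper": 1},
    {"tx": 0.025,"ty": 0.0067,"tz": 0,"ax": 0,"ay": 0,"az": 0,"gripper": 1},
    {"tx": 0.03,"ty": 0.008,"tz": 0,"ax": 0,"ay": 0,"az": 0,"gripper": 1},
  ],
)

```text
time_s: 15.0
tcp_pos: [0.5958, 0.2694, 0.042]
ee_rot: [-0.089, 0.093, -0.701, 0.701]
contact_force: [-5.3, -1.9, 5.6]
opening: 0.0001
```

Request:
servo_tool(
  targets=[
    {"tx": 0.003,"ty": 0.0008,"tz": 0,"ax": 0,"ay": 0,"az": 0,"gripper": 1},
    {"tx": 0.006,"ty": 0.0016,"tz": 0,"ax": 0,"ay": 0,"az": 0,"gripper": 1},
    {"tx": 0.009,"ty": 0.0024,"tz": 0,"ax": 0,"ay": 0,"az": 0,"gripper": 1},
  ],
)

```text
time_s: 15.3
tcp_pos: [0.5989, 0.2703, 0.0419]
ee_rot: [-0.089, 0.094, -0.701, 0.701]
contact_force: [-6.7, -1.6, 6.4]
opening: 0.0002
```

Request:
servo_tool(
  targets=[
    {"tx": 0.003,"ty": 0.0008,"tz": 0,"ax": 0,"ay": 0,"az": 0,"gripper": 1},
    {"tx": 0.006,"ty": 0.0016,"tz": 0,"ax": 0,"ay": 0,"az": 0,"gripper": 1},
  ],
)

```text
time_s: 15.5
tcp_pos: [0.601, 0.2708, 0.0421]
ee_rot: [-0.089, 0.094, -0.701, 0.702]
contact_force: [-8.2, -2.8, 8.4]
opening: 0.0002
```

```bash
python3 - <<'E'
from m import *
a=ctrl.snapshot("scene");b=ctrl.snapshot("top")
cv2.imwrite("pics/v3.png",np.hstack([cv2.resize(a[130:330,250:450],(400,400)),cv2.resize(b[120:240,150:310],(400,300)).copy() if 0 else cv2.resize(b[110:250,160:300],(400,400))]))
s=ctrl.sense();print(s["tcp_pos"],s["contact_force"])
E
```

```text
[0.60112558 0.27087524 0.04219899] [-6.8906853  -1.30643692  6.54394304]
```

View pics/v3.png

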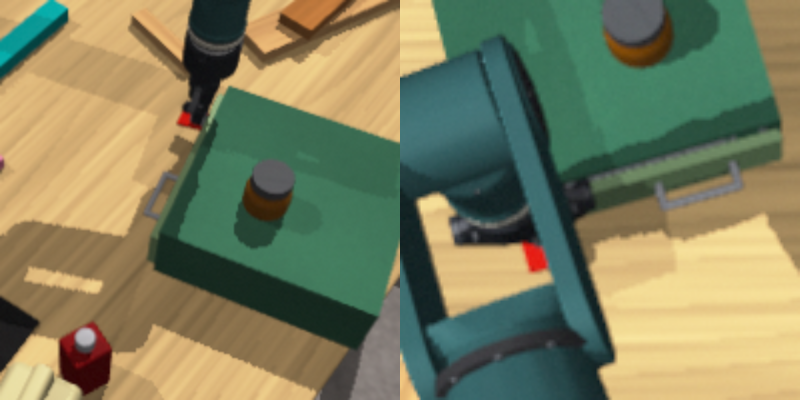

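The picture shows the panel nearly shut: a thin grey gap remains at (690,150). The jar is undisturbed.

Request:
servo_tool(
  targets=[
    {"tx": 0.003,"ty": 0.0008,"tz": 0,"ax": 0,"ay": 0,"az": 0,"gripper": 1},
    {"tx": 0.006,"ty": 0.0016,"tz": 0,"ax": 0,"ay": 0,"az": 0,"gripper": 1},
    {"tx": 0.006,"ty": 0.0016,"tz": 0,"ax": 0,"ay": 0,"az": 0,"gripper": 1},
  ],
)

```text
time_s: 15.9
tcp_pos: [0.6032, 0.2714, 0.0424]
ee_rot: [-0.088, 0.094, -0.701, 0.702]
contact_force: [-9.0, -2.1, 9.5]
opening: 0.0001
```

Request:
servo_tool(
  targets=[
    {"tx": 0.003,"ty": 0.0008,"tz": 0,"ax": 0,"ay": 0,"az": 0,"gripper": 1},
    {"tx": 0.006,"ty": 0.0016,"tz": 0,"ax": 0,"ay": 0,"az": 0,"gripper": 1},
    {"tx": 0.006,"ty": 0.0016,"tz": 0,"ax": 0,"ay": 0,"az": 0,"gripper": 1},
  ],
)

```text
time_s: 16.2
tcp_pos: [0.6044, 0.2718, 0.0426]
ee_rot: [-0.087, 0.095, -0.701, 0.702]
contact_force: [-12.5, -3.1, 12.3]
opening: 0.0
```

Request:
servo_tool(
  targets=[
    {"tx": 0.003,"ty": 0.0008,"tz": 0,"ax": 0,"ay": 0,"az": 0,"gripper": 1},
    {"tx": 0.006,"ty": 0.0016,"tz": 0,"ax": 0,"ay": 0,"az": 0,"gripper": 1},
    {"tx": 0.006,"ty": 0.0016,"tz": 0,"ax": 0,"ay": 0,"az": 0,"gripper": 1},
  ],
)

```text
time_s: 16.5
tcp_pos: [0.6043, 0.2718, 0.0426]
ee_rot: [-0.085, 0.097, -0.7, 0.702]
contact_force: [-18.6, -6.4, 15.7]
opening: 0.0001
```

It has stopped firm at 0.6537 along the slide, where 0.653 was expected for home. Easing the push a little, then lifting straight off.

Request:
servo_tool(
  targets=[
    {"tx": -0.004,"ty": -0.001,"tz": 0.01,"ax": 0,"ay": 0,"az": 0,"gripper": 1},
    {"tx": -0.007,"ty": -0.002,"tz": 0.03,"ax": 0,"ay": 0,"az": 0,"gripper": 1},
    {"tx": -0.01,"ty": -0.003,"tz": 0.06,"ax": 0,"ay": 0,"az": 0,"gripper": 1},
    {"tx": -0.02,"ty": -0.006,"tz": 0.12,"ax": 0,"ay": 0,"az": 0,"gripper": 1},
    {"tx": -0.06,"ty": -0.016,"tz": 0.2,"ax": 0,"ay": 0,"az": 0,"gripper": 1},
  ],
)

```text
time_s: 17.0
tcp_pos: [0.5868, 0.2664, 0.1206]
ee_rot: [-0.09, 0.092, -0.701, 0.702]
contact_force: [0.3, -0.0, 0.3]
opening: -0.0002
```

Request:
servo_tool(
  targets=[
    {"tx": -0.07,"ty": -0.05,"tz": 0.06,"ax": 0,"ay": 0,"az": 0,"gripper": 1},
    {"tx": -0.15,"ty": -0.1,"tz": 0.12,"ax": 0,"ay": 0,"az": 0,"gripper": 1},
    {"tx": -0.23,"ty": -0.16,"tz": 0.15,"ax": 0,"ay": 0,"az": 0,"gripper": 1},
    {"tx": -0.31,"ty": -0.22,"tz": 0.15,"ax": 0,"ay": 0,"az": 0,"gripper": 1},
    {"tx": -0.39,"ty": -0.3,"tz": 0.15,"ax": 0,"ay": 0,"az": 0,"gripper": 1},
  ],
)

```text
time_s: 17.5
tcp_pos: [0.4305, 0.1465, 0.1834]
ee_rot: [0.092, -0.091, 0.701, -0.701]
contact_force: [0.3, -0.6, 0.4]
opening: 0.0002
```

Request:
servo_tool(
  targets=[
    {"tx": -0.04,"ty": -0.1,"tz": 0,"ax": 0,"ay": 0,"az": 0,"gripper": 1},
    {"tx": -0.08,"ty": -0.2,"tz": 0,"ax": 0,"ay": 0,"az": 0,"gripper": 1},
    {"tx": -0.12,"ty": -0.3,"tz": 0,"ax": 0,"ay": 0,"az": 0,"gripper": 1},
    {"tx": -0.16,"ty": -0.4,"tz": 0,"ax": 0,"ay": 0,"az": 0,"gripper": 1},
    {"tx": -0.16,"ty": -0.4,"tz": 0,"ax": 0,"ay": 0,"az": 0,"gripper": 1},
  ],
)

```text
time_s: 18.0
tcp_pos: [0.3661, -0.0171, 0.1828]
ee_rot: [-0.089, 0.088, -0.701, 0.702]
contact_force: [-0.2, 0.8, -0.1]
opening: -0.0002
```

```bash
python3 - <<'E'
from m import *
b=ctrl.snapshot("top");cv2.imwrite("pics/t4.png",b)
cv2.imwrite("pics/v4.png",np.hstack([cv2.resize(b[140:230,180:310],(520,360),interpolation=2),cv2.resize(b[100:300,170:330] if 0 else b[110:290,335:455],(240,360))]))
h=cv2.cvtColor(b,cv2.COLOR_BGR2HSV).astype(int);m=((h[...,0]<6)|(h[...,0]>174))&(h[...,1]>180)&(h[...,2]>120);m[:,300:]=0
c=rect(m);P=onz("top",cv2.boxPoints(cv2.minAreaRect(c)),.055);print("paddle",P.mean(0))
u=np.array([.966,.257]);print("tray out",(P.mean(0)[:2]-[.6517,.1802])@u+.033)
print(ctrl.sense()["contact_force"])
E
```

```text
paddle [0.5922098  0.27144222 0.055     ]
tray out -0.0010182812750368364
[ 0.05609347  0.0334567  -0.21990788]
```

View pics/v4.png

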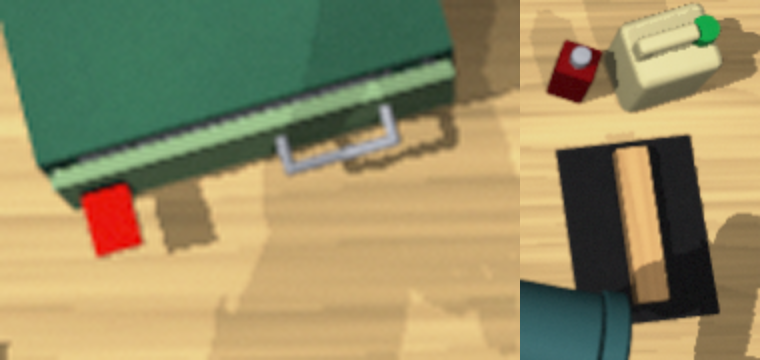

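```bash
python3 -c "
from bench import ctrl
print(ctrl.sign_off())"
```

```text
the job is handed in; nothing more can be done
None
```

The batten is flat in the middle of the mat and the tray is pushed fully home, so I handed the job in at about 18 s of robot time.

**Batten:** I gripped it at its middle (opening 39 mm) and lowered it onto the mat until contact showed about 7 N. Then I let go. The pictures show it flat and centred along the mat's length. My colour mask for its final position failed because it merged with the wooden bench, so that check is by eye only.

**Tray:** I pressed the lever about 12 mm down with the shut fingers (about 5 N) and held it down for the whole push. The push took about 3.5 N and stopped firmly at about 19 N along the slide.

**Last checks:**
- **Tray travel:** The paddle had moved 162 mm, and its position puts the tray at -1 mm from home, within my measuring error. A thin grey strip still shows above the panel. I took it for the space under the top plate, since the panel's top is 20 mm lower.
- **Bystanders:** The canister and tin look unmoved in the final picture. The jar was last seen in place just before the final few millimetres of the push.
- **Robot:** It was clear of everything, with no contact force.

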